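# Level the flat-pack shelf with its levelling foot

## Robot

A 6-joint arm with a two-finger parallel gripper is mounted at the origin on the work surface. World frame = base frame: x ahead of the robot, y to its left, z up, the work surface at z = 0. Lengths are in mm, angles in rad, forces in N, time in s.
With the tool pointing down it reaches from about 275 to 825 mm from the base axis. Payload 4.9 kg.
Tool frame: the origin (TCP) lies between the finger pads; the fingertips stand 8 mm ahead of it and the grasp point (between the pads) lies 11 mm behind it; z points along the fingers, y is the direction in which the jaws open and shut (so a half turn about z gives the same grasp; the last joint's range is limited). The gripper opens to 85 mm and grips with 20 to 120 N. Pads are 22 mm wide; open, the fingers measure 114 mm over their backs; the gripper's body (76 mm by 85 mm) begins 54 mm behind the grasp point. The pads swing forward as they close: fully open they stand 13 mm farther back than shut.
Start: joints at [1.195, 0.326, -0.193, 1.052, 0, 1.437], TCP at [131.691, 534.019, 206.781] pointing down, gripper open.
Joint ranges: [-2.65, 2.65], [-0.97, 1.79], [-1.3, 1.35], [-1.93, 2.1], [-1.47, 1.37], [-3.14, 3.14]. Speed limits (rad/s): [2.57, 2.57, 3.14, 3.14, 3.14, 3.14].

## Interface

Orientations are given as a unit quaternion [w, x, y, z].
In Python, from workcell import robot gives the robot as it stands. The module is installed in compiled form; this text tells all that it offers. Calls block until the motion is done:
- robot.goto(position, orientation): joint-space move of the TCP to a pose.
- robot.servo_line(position, speed=150, orientation=None, stop_force=None): straight line of the TCP; orientation=None keeps the orientation; speed is the mean speed in mm/s. With stop_force (N) it stops when the force on the tool has changed by that much, and returns True; else False.
- robot.movej(angles): joint-space move.
- robot.command_gripper(opening, f_grip=None): finger opening in mm; f_grip is the grip in N (None keeps the last); returns when the fingers have stopped.
- robot.dwell(seconds).
- robot.inverse_kinematics(position, orientation): joint angles nearest the present ones, or None.
- robot.read_state(): the state.
- robot.grab_frame(name): name is "scene" or "top" or "wrist"; returns the picture (400x640x3 uint8, red, green, blue); there is no depth.
- robot.get_calibration(name): a dict with "camera_matrix" (3x3 intrinsics, pixels), "R" (3x3) and "t" (3): a world point X has camera coordinates R X + t. Camera axes: x right, y down, z forward; pixel columns grow to the right and rows downward; lengths in mm; the calibration is good to about 2 mm. A picture is of the moment at which its call begins: read the wrist's pose just before it. get_calibration takes no time and is no camera call; for the wrist camera it gives the pose at the moment of the call.
A pose or a line that the arm cannot do raises robot.IKError and nothing moves.
- robot.sign_off(): hands the job in, once; it reports no verdict.
The state is a dict: "time_s": time; "joints": joint angles; "qd": joint speeds; "joint_efforts": joint torques, N m; "ee_pos": TCP position; "tool_rot": TCP orientation; "ft_force": force on the tool from outside, world axes, zero at the start; "ft_torque": the same for the moment, N m; "opening": finger opening in mm.
Only numpy, scipy, OpenCV 4.12 (cv2) and the standard library are available. Lean on these libraries where they do the work, as an engineer would, in place of code of your own. Each camera call takes 0.05 s, during which the arm holds its last target.

## Task

Stand the spirit level upright on the middle of the low shelf's top, lengthwise along the shelf, and let go of it; then turn the wing knob of the shelf's levelling foot until the bubble rests between its two black lines. Last, press the level down onto the shelf with the fingers, firmly (some 10 N), and finish while still pressing, bubble centred, so that the lock nut can be tightened; leave the other loose things where they are.

Things in the scene. Friction and masses are not known exactly. Their poses are not given: they have to be found in the camera images.
- level_mid (a point): Centre of the loose spirit level, an aluminium bar 160 x 22 x 40 mm high, about 300 g, standing on its 22 mm wide foot on the table; 20 mm above its underside. x along its length, towards the end with the plumb vial's round side window; y across its width; z up. The yellow-green vial is in a 54 mm slot in the middle of its upper face, read from above, with 50 mm of solid rail either side.
- bubble (a joint): Position in m of the pale 14 mm bubble along the level's x axis, 0 when centred, limits +-0.017. It runs to the higher end, 1.4 mm per milliradian of slope, and settles in about 1 s. The inner edges of the two black lines are 9.5 mm from centre, so the bubble lies between them within +-2.5 mm.
- shelf_mid (a point): Centre of the top face of the low white flat-pack shelf, a board on two end panels, 300 long x 180 mm deep, top about 95 mm above the table. x along its depth (away from the robot), y along its length, z up. Its +y end stands on plain glides, 138 mm from here; the -y end is carried by the levelling foot and starts 1.2 to 2.1 mm too low.
- knob (a point): Wing knob of the levelling foot, on the foot's upright axis 195 mm from the shelf's middle past its -y end, 127 mm above the table. A black bar 52 long x 18 wide x 30 mm high, top 13 mm above this point; x along the bar, z up. Clockwise from above raises the shelf's -y end 4 mm a turn (bubble 2.7 mm per rad); 1.9 to 3.3 rad are needed; it keeps its height and stays as left; 0.08 N m turns it.
- mallet: Bystander: black rubber mallet lying on the table, head 85 mm x 60 mm dia., wooden handle 270 mm. Origin under the head.
- bracket_a: Bystander: loose chrome L-bracket, 60 x 40 x 60 mm, 4 mm thick, lying on one leaf. Origin under that leaf.
- bracket_b: Bystander: a second bracket, the same.
- jar: Bystander: glass jar with an aluminium screw lid, 60 mm dia., 85 mm high. Origin under its foot.
- driver: Bystander: screwdriver, 200 mm long, lying.
- hexkey: Bystander: small hex key, about 100 x 30 mm, 6 mm thick, lying.
Not all that is in view belongs to the job. Leave any pink look-alike of the part that bears level_mid alone.

How it is judged:
By the outcome, as a careful person would: the job done as asked, in the order asked, and still so for the second after the job is handed in, while the arm keeps its last pose, push and grip.
It also fails if it takes over 64 s, if anything falls off the work surface, if the arm or the gripper's body presses on something with over 40 N, if the wrist force passes 120 N, or if a joint passes its speed limit or range.

## Working session

There is one attempt and no reset: what is moved stays moved. The work goes in short steps, each a Python script; the robot and the scene stay as the last script left them, time stands still between calls to the robot, and variables do not carry over. Pictures are saved under pics/ and viewed, and the job is handed in when it is done.

```bash
mkdir -p pics; python3 - <<'E'
from workcell import robot
import cv2
for n in ("scene","top","wrist"):
    c=robot.get_calibration(n); f=robot.grab_frame(n)
    cv2.imwrite(f"pics/{n}0.png",f[:,:,::-1]); print(n,c["camera_matrix"].round(1).tolist(),c["R"].round(3).tolist(),c["t"].round(1).tolist())
s=robot.read_state(); print(s)
E
```

```text
scene [[446.5, 0.0, 331.8], [0.0, 446.5, 195.5], [0.0, 0.0, 1.0]] [[0.725, 0.689, 0.004], [0.547, -0.571, -0.613], [-0.42, 0.446, -0.79]] [-348.8, -227.3, 1902.6]
top [[456.6, 0.0, 321.7], [0.0, 456.6, 205.8], [0.0, 0.0, 1.0]] [[0.008, -1.0, 0.012], [-0.993, -0.009, -0.117], [0.117, -0.011, -0.993]] [-24.7, 491.2, 1357.4]
wrist [[314.7, 0.0, 316.0], [0.0, 314.7, 201.0], [0.0, 0.0, 1.0]] [[0.24, 0.971, -0.001], [0.927, -0.229, 0.298], [0.289, -0.072, -0.955]] [-549.6, -38.4, 378.4]
{'time_s': 0.15, 'joints': array([ 1.19479048e+00,  3.26816694e-01, -1.93318106e-01,  1.05199194e+00,
       -4.53235557e-06,  1.43661134e+00]), 'qd': array([ 5.36618084e-05, -3.26053787e-03,  2.93245942e-03, -2.55268902e-04,
       -1.55529559e-03,  4.78646211e-04]), 'joint_efforts': array([ 1.14384024e-03, -4.43704641e+01,  2.62663883e+01,  1.04206335e-02,
       -1.17349987e-04,  2.81281942e-06]), 'ee_pos': array([131.52299619, 533.57495519, 206.17197671]), 'tool_rot': array([-1.65663407e-04,  1.20616011e-01,  9.92699016e-01, -6.44250000e-04]), 'ft_force': array([ 0.55819851, -0.68831566, -1.25538966]), 'ft_torque': array([ 0.03100703, -0.05197254,  0.0355683 ]), 'opening': 85.3805597566243}
```

View pics/scene0.png

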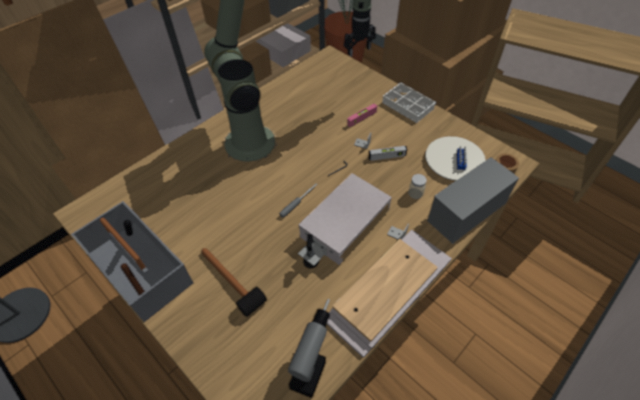

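View pics/top0.png

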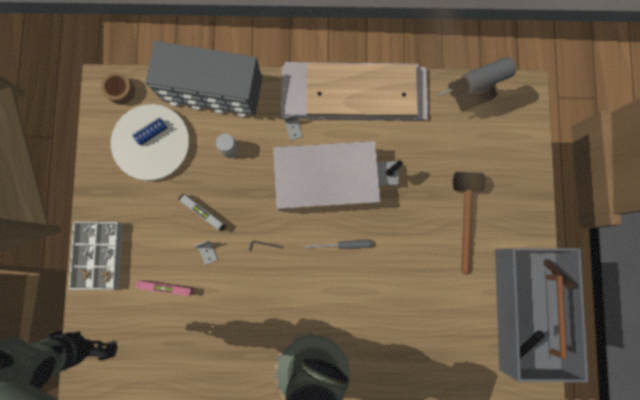

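View pics/wrist0.png

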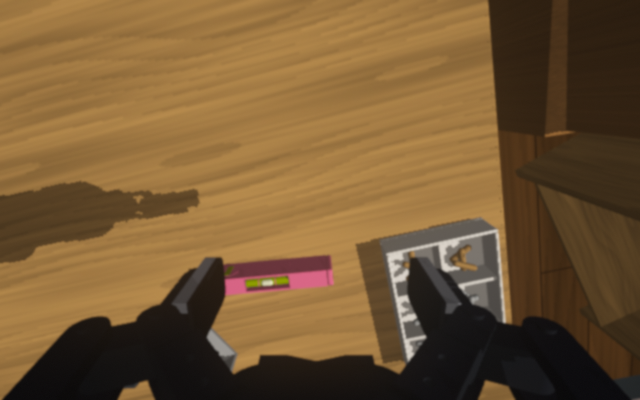

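The top view shows the grey level around (202,212), the shelf board around (327,175), the knob around (394,168) and the pink decoy at (165,288).

```bash
cat > h.py <<'E'
from workcell import robot
import numpy as np, cv2
from scipy.spatial.transform import Rotation as Ro
def ray(c,uv,z):
    K,R,t=np.array(c["camera_matrix"]),np.array(c["R"]),np.array(c["t"])
    d=R.T@np.linalg.solve(K,[uv[0],uv[1],1.]); o=-R.T@t
    return o+d*(z-o[2])/d[2]
def proj(c,X):
    p=np.array(c["camera_matrix"])@(np.array(c["R"])@np.array(X,float)+np.array(c["t"])); return p[:2]/p[2]
def down(yaw):  # tool z down, tool y axis (jaw) at world angle yaw
    y=np.array([np.cos(yaw),np.sin(yaw),0]); z=np.array([0,0,-1.]); x=np.cross(y,z)
    q=Ro.from_matrix(np.c_[x,y,z]).as_quat(); return [q[3],q[0],q[1],q[2]]
def save(n,f,crop=None,k=1):
    if crop: f=f[crop[1]:crop[3],crop[0]:crop[2]]
    cv2.imwrite(f"pics/{n}.png",cv2.resize(f,None,fx=k,fy=k,interpolation=cv2.INTER_CUBIC)[:,:,::-1])
E
python3 - <<'E'
from h import *
f=cv2.imread("pics/top0.png")[:,:,::-1]
save("t1",f,(170,180,240,240),9); save("t2",f,(260,130,420,220),5)
c=robot.get_calibration("top")
for uv,z in [((202,212),40),((327,175),95),((394,168),140),((165,288),40),((227,145),85),((208,252),5),((207,244),60)]: print(uv,ray(c,uv,z).round(0))
E
```

```text
(202, 212) [468. 338.  40.]
(327, 175) [574. -34.  95.]
(394, 168) [ 588. -223.  140.]
(165, 288) [243. 438.  40.]
(227, 145) [663. 261.  85.]
(208, 252) [349. 324.   5.]
(207, 244) [372. 315.  60.]
```

View pics/t1.png

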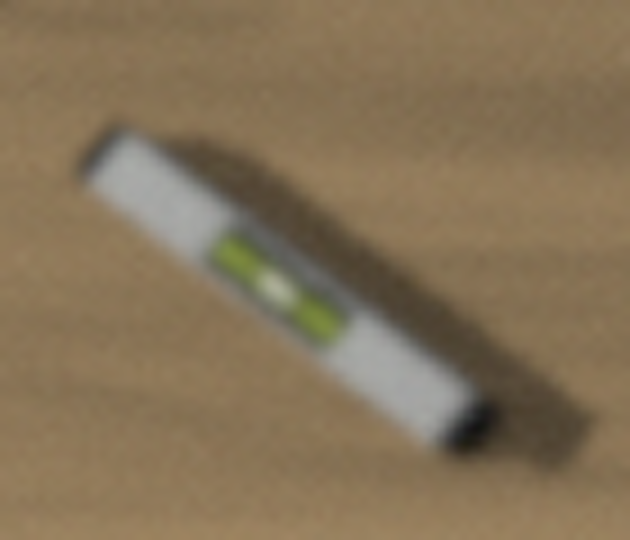

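View pics/t2.png

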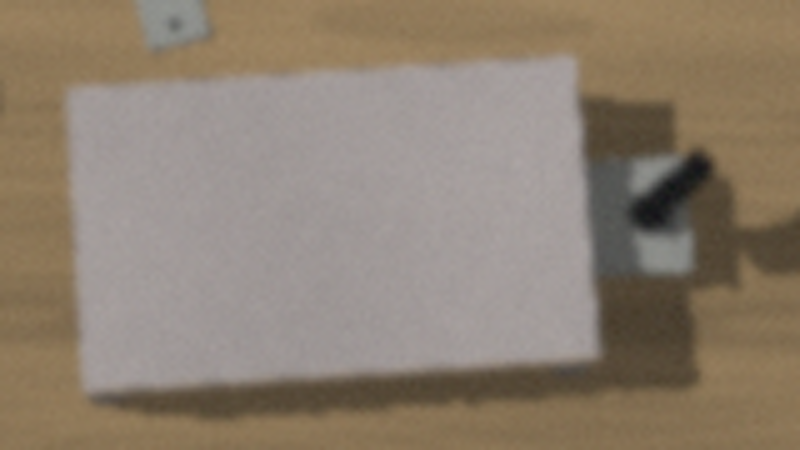

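```bash
python3 - <<'E'
from h import *
c=robot.get_calibration("top")
e=[ray(c,(170+u/9,180+v/9),40) for u,v in ((105,157),(465,425))]
print([x.round(1) for x in e],np.linalg.norm(e[0]-e[1]))
ang=np.arctan2(*(e[1]-e[0])[[1,0]]); print("level ang",ang, ray(c,(201.3,212.2),40))
k=[ray(c,(260+u/5,130+v/5),95) for u,v in ((68,88),(577,57),(600,358),(85,393))]
for p in k: print(p.round(1))
print("mid",np.mean(k,0),[np.linalg.norm(k[i]-k[i-1]).round(1) for i in range(4)])
d=(k[0]+k[3]-k[1]-k[2])/2; print("shelf y dir ang",np.arctan2(d[1],d[0]))
print("knob",[ray(c,(260+u/5,130+v/5),140).round(1) for u,v in ((640,215),(703,160))])
print(robot.read_state()["time_s"])
cw=robot.get_calibration("wrist");print(-np.array(cw["R"]).T@cw["t"])
L=ray(c,(201.3,212.2),40)
for y in (ang+np.pi/2,ang-np.pi/2): print(y,robot.inverse_kinematics([L[0],L[1],200],down(y)))
for y in (0,np.pi): print(robot.inverse_kinematics([560,-34,250],down(y)))
E
```

```text
[array([511.4, 401.1,  40. ]), array([422.8, 278.1,  40. ])] 151.60695020541885
level ang -2.1949270739273157 [467.37198115 340.53734387  40.        ]
[654.1 122.7  95. ]
[ 676.1 -176.2   95. ]
[ 497.5 -188.6   95. ]
[474.3 109.3  95. ]
mid [575.47088631 -33.20571029  95.        ] [np.float64(180.3), np.float64(299.8), np.float64(179.0), np.float64(298.7)]
shelf y dir ang 1.6463900687334336
knob [array([ 573.2, -205.4,  140. ]), array([ 605.2, -241.4,  140. ])]
0.15
[ 57.83650627 552.13967143 372.43089382]
-0.6241307471324191 [ 0.50205681  0.38287957 -0.12717484  1.06074192  0.          2.69698388]
-3.7657234007222122 [ 0.50205681  0.38287957 -0.12717484  1.06074192  0.         -0.44460877]
[-0.19220608  0.32283201 -0.085754    1.16221031  0.          1.37859024]
[-0.19220608  0.32283201 -0.085754    1.16221031  0.         -1.76300241]
```

```bash
python3 - <<'E'
from h import *
robot.goto([467,340,190],down(-0.624))
c=robot.get_calibration("wrist"); f=robot.grab_frame("wrist"); save("w1",f)
np.savez("w1.npz",K=c["camera_matrix"],R=c["R"],t=c["t"])
s=robot.read_state(); print(s["time_s"],s["ee_pos"],s["joints"])
for p in ([467.4,340.5,40],[511,401,40],[423,278,40]): print(proj(c,p))
E
```

```text
1.6417 [466.30299238 340.78791426 190.09327025] [ 5.03151384e-01  3.88117656e-01 -1.45346204e-01  1.03733000e+00
  3.26448340e-04  2.69596424e+00]
[316.77751757 180.13984465]
[316.97430651 104.49546309]
[317.0728871  247.86477519]
```

View pics/w1.png

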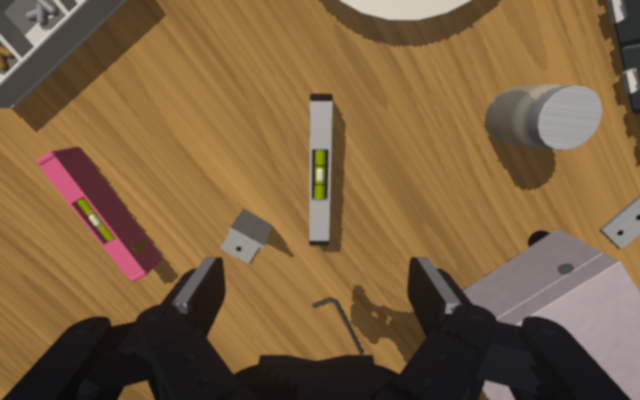

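The wrist view shows the level vertically in the image: vial (320,175), ends (321,97) and (319,243).

```bash
python3 - <<'E'
from h import *
f=cv2.imread("pics/w1.png")
h=cv2.cvtColor(f,cv2.COLOR_BGR2HSV)
m=cv2.inRange(h,(25,150,90),(45,255,255)); m[:, :280]=0; m[:,360:]=0
ys,xs=np.nonzero(m); print("vial",xs.min(),xs.max(),ys.min(),ys.max())
g=cv2.inRange(h,(0,0,110),(179,60,255)); g[:, :300]=0; g[:,345:]=0; g[:80]=0;g[260:]=0
n,l,st,ce=cv2.connectedComponentsWithStats(g); i=1+st[1:,4].argmax(); print(st[i],ce[i])
pts=np.argwhere(l==i)[:,::-1].astype(np.float32); r=cv2.minAreaRect(pts); bp=cv2.boxPoints(r);print(bp.round(1).tolist())
z=np.load("w1.npz"); c=dict(camera_matrix=z["K"],R=z["R"],t=z["t"])
q=np.array([ray(c,p,40) for p in bp]); print(q.round(1).tolist(), q.mean(0))
print([np.linalg.norm(q[j]-q[j-1]).round(1) for j in range(4)])
print("vial", ray(c,((xs.min()+xs.max())/2,(ys.min()+ys.max())/2),40))
a=ray(c,(321,97),40)-ray(c,(319,243),40); print(np.arctan2(a[1],a[0]),np.linalg.norm(a))
print(h[100,321],h[240,319],h[130,322])
E
```

```text
vial 314 324 150 198
[ 309  101   24  140 2202] [320.21525886 167.4763851 ]
[[308.0, 240.0], [310.0, 100.69999694824219], [332.20001220703125, 101.0], [330.20001220703125, 240.3000030517578]]
[[420.5, 291.5, 40.0], [507.6, 407.7, 40.0], [524.7, 395.1, 40.0], [440.0, 277.0, 40.0]] [473.19047448 342.82591035  40.        ]
[np.float64(24.3), np.float64(145.3), np.float64(21.3), np.float64(145.3)]
vial [473.0124796  344.41938457  40.        ]
0.9384265690500301 152.22181080208603
[11 34 83] [ 11  17 122] [  9  11 168]
```

```bash
python3 - <<'E'
from h import *
q=down(-0.628)
robot.command_gripper(50)
robot.goto([471.3,342.6,70],q)
c=robot.get_calibration("wrist"); save("w2",robot.grab_frame("wrist")); print(proj(c,[471.3,342.6,40]),proj(c,[471.3+.585*80,342.6+.81*80,40]))
robot.servo_line([471.3,342.6,17],speed=80,orientation=q,stop_force=15)
s=robot.read_state(); print(s["time_s"],s["ee_pos"],s["ft_force"])
E
```

```text
[315.75776373 222.90766758] [315.35668039  97.10472028]
3.5 [471.60284603 342.75662594  17.27969031] [0.31246766 0.25790078 0.27365249]
```

View pics/w2.png

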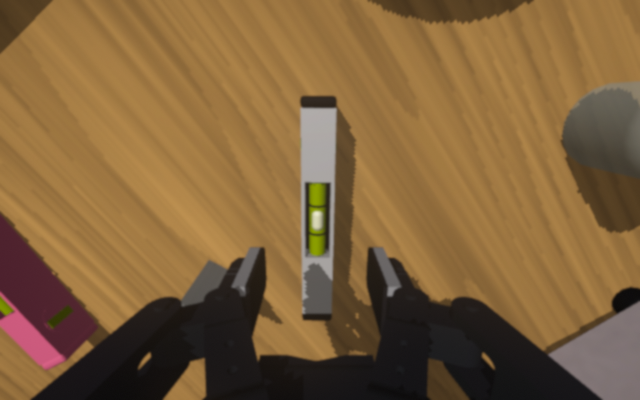

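```bash
python3 - <<'E'
from h import *
robot.command_gripper(10,40)
s=robot.read_state(); print(s["opening"],s["ee_pos"])
robot.servo_line([s["ee_pos"][0],s["ee_pos"][1],150],speed=150)
s=robot.read_state(); print(s["time_s"],s["ft_force"])
robot.goto([575,-33,260],down(0.0756))
c=robot.get_calibration("wrist"); f=robot.grab_frame("wrist"); save("w3",f)
np.savez("w3.npz",K=c["camera_matrix"],R=c["R"],t=c["t"])
save("t3",robot.grab_frame("top"),(240,120,440,240),4)
s=robot.read_state(); print(s["time_s"],s["ee_pos"],s["ft_force"],s["opening"])
print(proj(c,[575,-33,260+23]))
E
```

```text
9.965007839287377 [471.38654013 342.6338001   17.15436188]
5.0 [0.46418202 0.15261269 0.08811447]
6.6 [574.78560278 -31.93119574 259.52430578] [0.19439366 0.69969958 0.57353997] 9.794986978155626
[315.95434503 262.51584015]
```

View pics/w3.png

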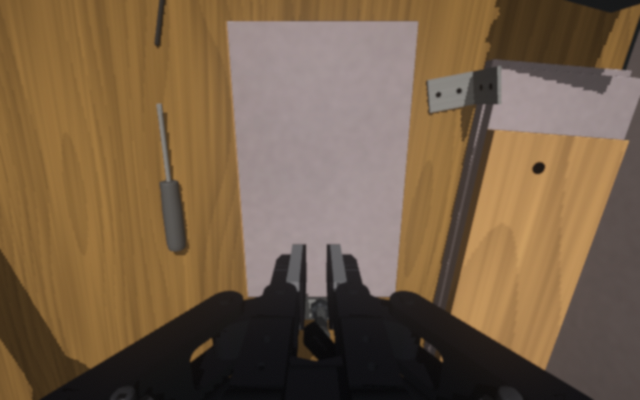

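View pics/t3.png

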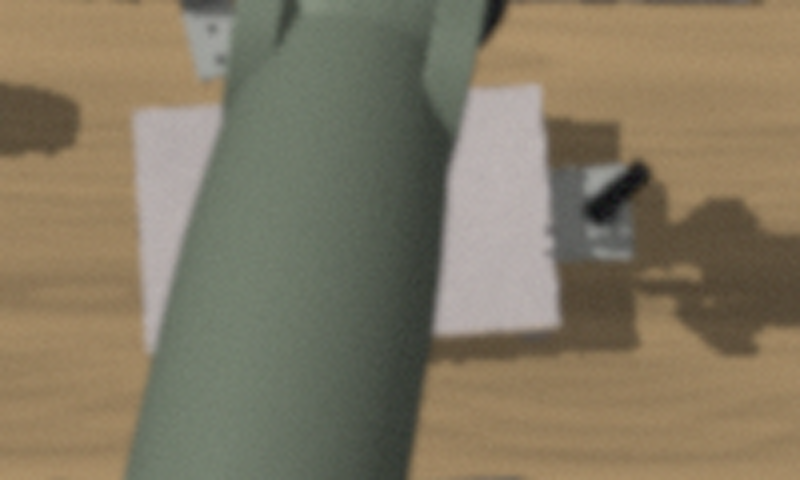

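Nothing is between the fingers, so the grasp failed and the opening ran to 10 mm. The shelf corners are visible at (228,22), (418,22), (246,297) and (397,297). I'll measure the shelf from these, then check what happened to the level.

```bash
python3 - <<'E'
from h import *
z=np.load("w3.npz"); c=dict(camera_matrix=z["K"],R=z["R"],t=z["t"])
k=[ray(c,p,95) for p in ((228,22),(418,22),(397,297),(246,297))]
for p in k: print(p.round(1))
print(np.mean(k,0),[np.linalg.norm(k[i]-k[i-1]).round(1) for i in range(4)])
d=(k[0]+k[1]-k[2]-k[3]);print(np.arctan2(d[1],d[0]))
robot.command_gripper(60)
robot.goto([440,300,190],down(-0.628))
c=robot.get_calibration("wrist"); f=robot.grab_frame("wrist"); save("w4",f)
np.savez("w4.npz",K=c["camera_matrix"],R=c["R"],t=c["t"])
save("t4",robot.grab_frame("top"),(100,160,300,310),4)
save("s4",robot.grab_frame("scene"),(320,90,480,200),5)
print(robot.read_state()["time_s"])
E
```

```text
[481.7 109.8  95. ]
[658.9 123.3  95. ]
[ 684.5 -173.1   95. ]
[ 501.5 -187.    95. ]
[581.61050018 -31.726581    95.        ] [np.float64(297.5), np.float64(177.7), np.float64(297.5), np.float64(183.5)]
1.6472018399260322
8.65
```

View pics/w4.png

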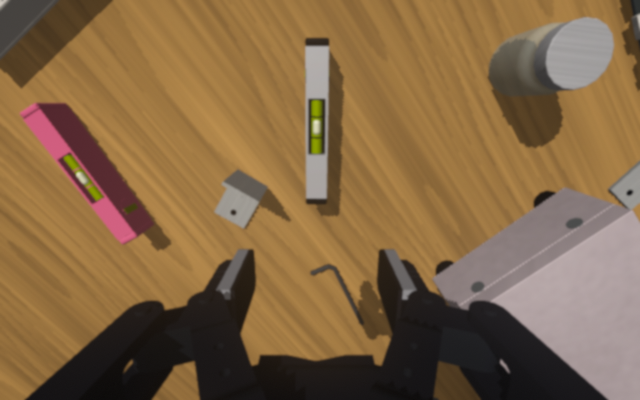

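View pics/t4.png

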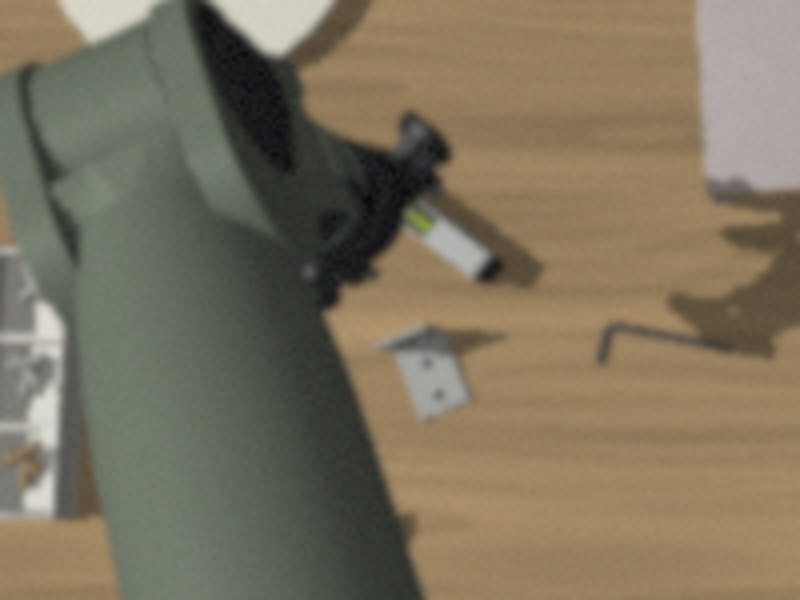

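View pics/s4.png

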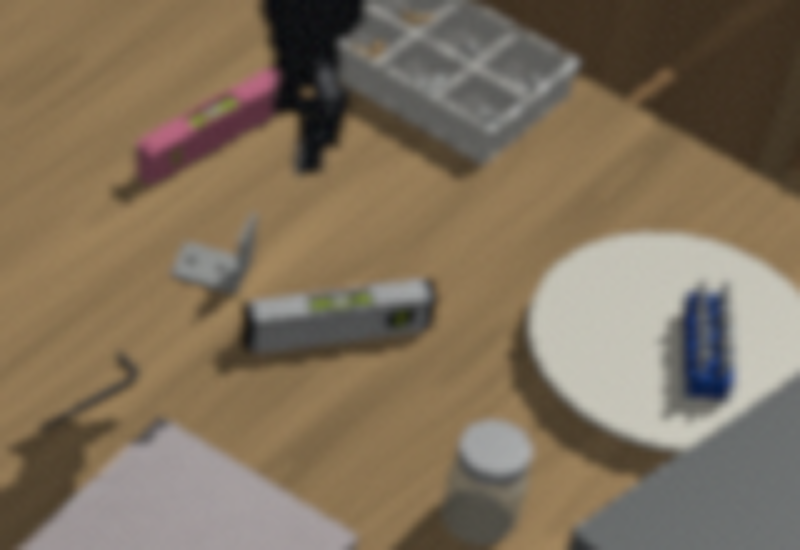

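```bash
python3 - <<'E'
from h import *
z=np.load("w4.npz"); c=dict(camera_matrix=z["K"],R=z["R"],t=z["t"])
for p in ((317,126),(317,40),(317,201)): print(ray(c,p,40))
cs,ct=robot.get_calibration("scene"),robot.get_calibration("top")
s=robot.read_state();print(s["ee_pos"],s["tool_rot"])
# triangulate level centre from scene: crop px (343,300)/5
print("scene level", ray(cs,(320+343/5,90+300/5),40), "win end", ray(cs,(320+432/5,90+284/5),40), "other",ray(cs,(320+250/5,90+305/5),40))
e=s["ee_pos"]
pt=proj(ct,e); ps=proj(cs,e); print("TCP in t4",(pt-[100,160])*4,"in s4",(ps-[320,90])*5, "wrist",proj(c,e), proj(c,e+[0,0,8]))
E
```

```text
[473.96749968 343.43396806  40.        ]
[518.72627506 405.11715205  40.        ]
[428.74425796 281.11069142  40.        ]
[440.82497788 299.33442938 190.18925585] [6.60266996e-05 8.91266804e-01 4.53479243e-01 2.36657251e-04]
scene level [476.98446864 341.02773585  40.        ] win end [518.38082968 405.74161826  40.        ] other [425.78982129 284.18470544  40.        ]
TCP in t4 [409.34383442 225.71167289] in s4 [292.14146406 168.20223474] wrist [316.48469863 241.93238086] [316.52258964 248.02022942]
```

The level has not moved, so the fingers never closed on it. I'll descend again and look before closing.

```bash
python3 - <<'E'
from h import *
q=down(-0.628)
robot.command_gripper(50)
robot.goto([472.5,343,75],q)
hit=robot.servo_line([472.5,343,17],speed=100,orientation=q,stop_force=15)
s=robot.read_state(); print(hit,s["time_s"],s["ee_pos"],s["opening"],s["ft_force"])
save("w5",robot.grab_frame("wrist"))
save("s5",robot.grab_frame("scene"),(320,90,480,200),5)
E
```

```text
False 10.225 [473.06831854 343.23609794  17.81207264] 49.90790524415046 [-0.53106429  0.04566502 -0.49589655]
```

View pics/w5.png

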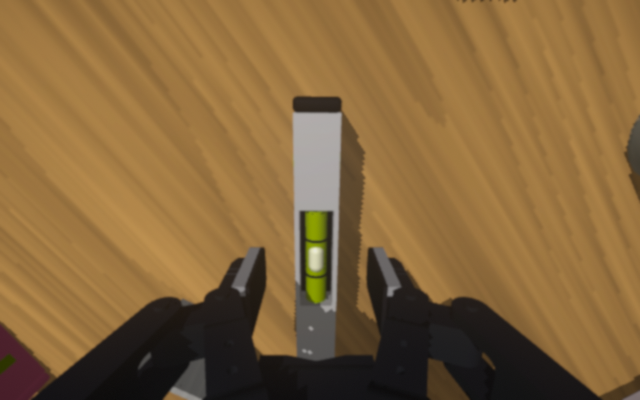

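View pics/s5.png

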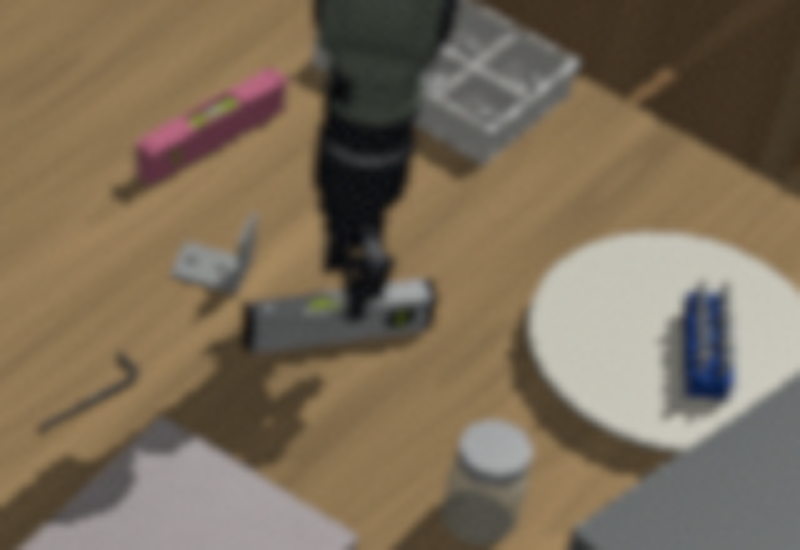

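```bash
python3 - <<'E'
from h import *
cs=robot.get_calibration("scene");cw=robot.get_calibration("wrist")
e=np.array([473,343.2,0]);j=np.array([np.cos(-.628),np.sin(-.628),0])
for z in (0,10,20,30,40,50): 
  print(z,(proj(cs,e+j*27+[0,0,z])-[320,90])*5, "wrist +-27 in/out", proj(cw,e+j*25+[0,0,z]),proj(cw,e-j*25+[0,0,z]))
print(proj(cw,[473,343.2,40]))
E
```

```text
0 [344.26774436 353.26133727] wrist +-27 in/out [355.37459619 230.22892345] [276.17306114 230.28555362]
10 [345.5506695  345.04949869] wrist +-27 in/out [357.38573894 236.61275945] [274.18188105 236.67401372]
20 [346.84470637 336.76653541] wrist +-27 in/out [359.61092858 243.67603018] [271.9787171  243.74259836]
30 [348.14999995 328.41151938] wrist +-27 in/out [362.08625744 251.53330112] [269.52781384 251.60602455]
40 [349.46669776 319.98350632] wrist +-27 in/out [364.85641556 260.32642889] [266.78489562 260.40634539]
50 [350.79494992 311.48153538] wrist +-27 in/out [367.97741293 270.23320222] [263.69446789 270.32160838]
[315.82863086 260.36638064]
```

The wrist view puts the inner tip edges at (265,250) and (368,250). The scene view puts the near tip at about (358,318). Both place the fingertips at z≈40–45 when the reported TCP is at z=18, where the stated tool geometry gives about 10. The real tips are therefore about 27–30 mm short of the stated position, and the first grasp closed above the level. I'll go lower, guarded by force.

```bash
python3 - <<'E'
from h import *
q=down(-0.628)
hit=robot.servo_line([473,343.4,-12],speed=60,orientation=q,stop_force=8)
s=robot.read_state(); print(hit,s["time_s"],s["ee_pos"],s["opening"],s["ft_force"])
save("w6",robot.grab_frame("wrist"))
save("s6",robot.grab_frame("scene"),(320,90,480,200),5)
E
```

```text
False 10.9583 [472.81894077 343.29468467 -12.37472258] 50.06986829927628 [ 0.41309134 -0.14720451  0.54585451]
```

View pics/w6.png

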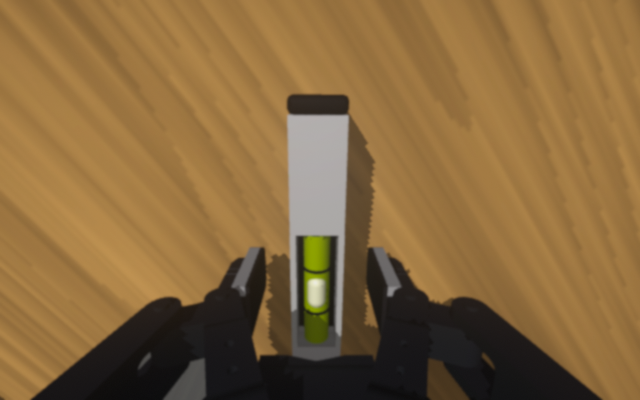

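View pics/s6.png

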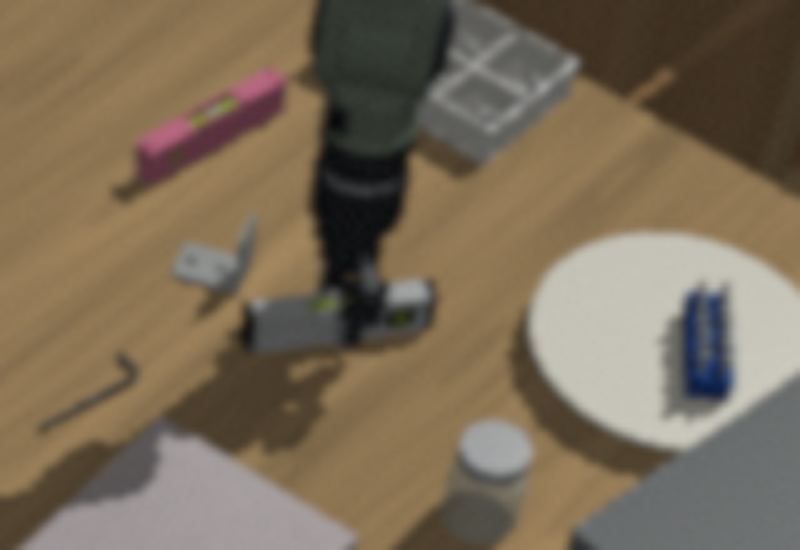

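The near tip now overlaps the level's lower half, at about (350,342) in the scene crop, which is z≈14. Closing.

```bash
python3 - <<'E'
from h import *
robot.command_gripper(10,50)
s=robot.read_state(); print(s["opening"],s["ee_pos"])
robot.servo_line([s["ee_pos"][0],s["ee_pos"][1],60],speed=120)
s=robot.read_state(); print(s["time_s"],s["ft_force"],s["opening"])
save("s7",robot.grab_frame("scene"),(320,60,480,200),5)
save("w7",robot.grab_frame("wrist"))
E
```

```text
21.38362450978503 [473.41219108 343.66911535 -11.51042017]
12.175 [ 0.00595591 -0.44541452 -3.24772057] 21.226331707295557
```

View pics/s7.png

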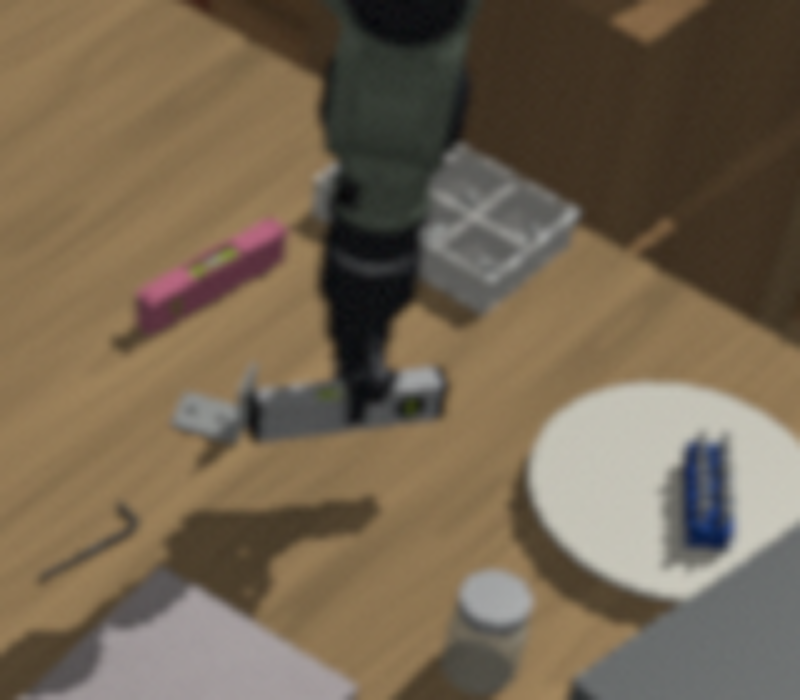

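View pics/w7.png

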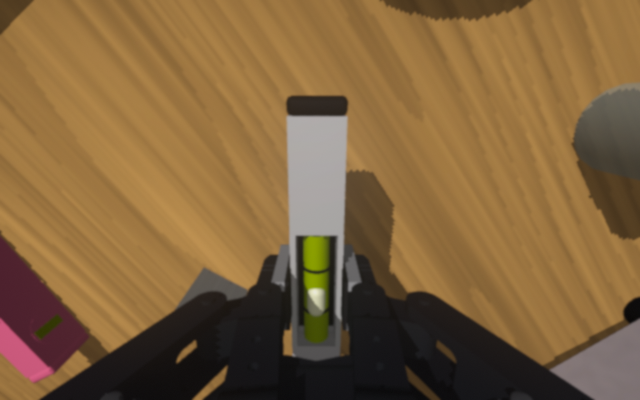

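The level is held: opening is 21.3 mm, the measured weight is 3.2 N, and the vial sits at (316,290) between the pads. Carrying it to the shelf.

```bash
python3 - <<'E'
from h import *
q=down(0.0762)
s=robot.read_state()
robot.servo_line([s["ee_pos"][0],s["ee_pos"][1],140],speed=200)
robot.goto([581,-32,125],q)
s0=robot.read_state(); print(s0["time_s"],s0["ee_pos"],s0["ft_force"])
hit=robot.servo_line([581,-32,76],speed=40,orientation=q,stop_force=5)
s=robot.read_state(); print(hit,s["time_s"],s["ee_pos"],s["ft_force"],s["opening"])
save("w8",robot.grab_frame("wrist")); save("s8",robot.grab_frame("scene"),(280,120,440,260),5)
E
```

```text
14.275 [580.55322652 -31.14792835 124.35458735] [ 0.8954975  -0.56676236 -3.24461796]
True 15.2417 [580.67065244 -32.04279575  82.89139953] [ 0.00961214 -0.17172551  4.95074353] 21.23500663212402
```

View pics/w8.png

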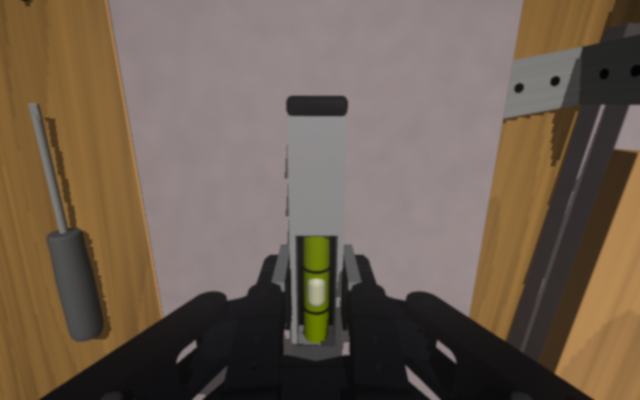

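View pics/s8.png

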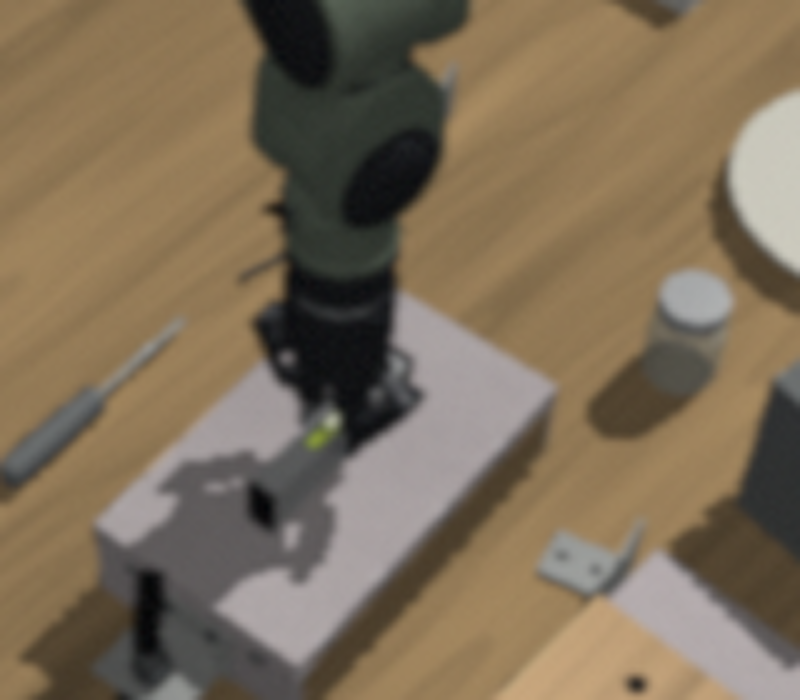

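The guarded descent stopped at TCP z=82.9, which puts the shelf top at 94.9 mm. The scene view shows the level upright along the board. Releasing.

```bash
python3 - <<'E'
from h import *
robot.command_gripper(45)
s=robot.read_state()
robot.servo_line([s["ee_pos"][0],s["ee_pos"][1],185],speed=150)
robot.dwell(0.1)
c=robot.get_calibration("wrist"); f=robot.grab_frame("wrist"); save("w9",f); save("w9z",f,(260,60,380,260),3)
np.savez("w9.npz",K=c["camera_matrix"],R=c["R"],t=c["t"])
s=robot.read_state(); print(s["time_s"],s["ee_pos"],s["ft_force"])
robot.goto([594,-223,225],down(0.73+np.pi))
c=robot.get_calibration("wrist"); f=robot.grab_frame("wrist"); save("w10",f)
np.savez("w10.npz",K=c["camera_matrix"],R=c["R"],t=c["t"])
s=robot.read_state(); print(s["time_s"],s["ee_pos"],s["joints"]); print(proj(c,[594,-223,140]))
E
```

```text
16.6917 [578.38721008 -31.59939305 183.71160347] [-0.23149463  0.66875697 -0.32675202]
20.1417 [ 594.0143653  -222.90973138  224.99783628] [-4.75253757e-01  4.76475173e-01  8.23534913e-02  1.17668160e+00
 -1.97494414e-05 -2.77612145e+00]
[316.63107764 198.20865827]
```

View pics/w9z.png

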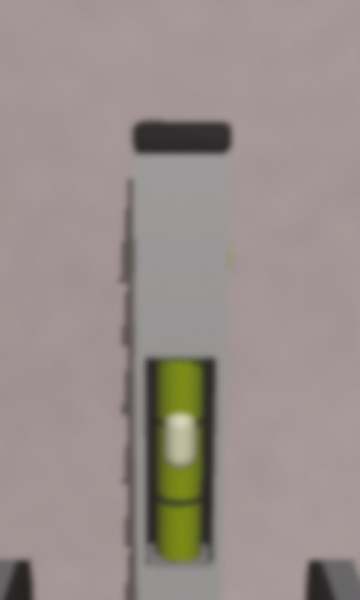

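View pics/w10.png

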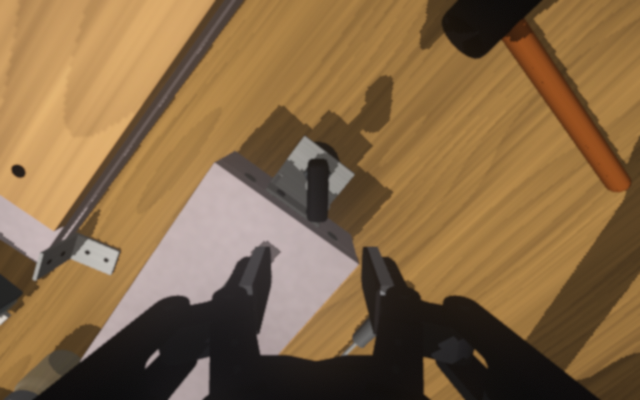

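The bubble rests high towards the +y end: lines at 423 and 502 and bubble at 440 in the crop, so about +6 mm. In w10 the knob bar runs from (317,160) to (316,220).

```bash
python3 - <<'E'
from h import *
z=np.load("w10.npz"); c=dict(camera_matrix=z["K"],R=z["R"],t=z["t"])
f=cv2.imread("pics/w10.png"); m=cv2.inRange(f,(0,0,0),(40,40,40)); m[:,:300]=0;m[:,330:]=0;m[:158]=0;m[225:]=0
ys,xs=np.nonzero(m); print(ys.min(),ys.max(),[ (v,xs[ys==v].min(),xs[ys==v].max()) for v in range(160,222,8) if (ys==v).any()])
for zz in (140,125): print([ray(c,p,zz).round(1) for p in ((317.5,160),(316.5,220),(317,190))])
z=np.load("w9.npz"); c=dict(camera_matrix=z["K"],R=z["R"],t=z["t"])
P=lambda u,v: ray(c,(260+u/3,60+v/3),135)
a,b,d=P(180,424),P(180,502),P(180,439.5); y=(a-b)/np.linalg.norm(a-b)
print("vial mid",(a+b)/2,"sep",np.linalg.norm(a-b),"bubble",(d-(a+b)/2)@y)
print("ends",P(182,122), P(180,460))
save("w10z",f[:,:,::-1],(270,130,370,240),6)
E
```

```text
160 219 [(160, np.int64(312), np.int64(324)), (168, np.int64(309), np.int64(327)), (176, np.int64(308), np.int64(327)), (184, np.int64(309), np.int64(326)), (192, np.int64(309), np.int64(326)), (200, np.int64(309), np.int64(326)), (208, np.int64(318), np.int64(326)), (216, np.int64(320), np.int64(325))]
[array([ 614.9, -247.4,  140. ]), array([ 581.1, -208.5,  140. ]), array([ 598.5, -228.5,  140. ])]
[array([ 613.1, -245.4,  125. ]), array([ 577.3, -204.2,  125. ]), array([ 595.7, -225.4,  125. ])]
vial mid [581.28057878 -32.19620148 135.        ] sep 19.988072442731 bubble 6.103817355782337
ends [575.45648652  46.20154498 135.        ] [581.20916658 -31.30178382 135.        ]
```

View pics/w10z.png

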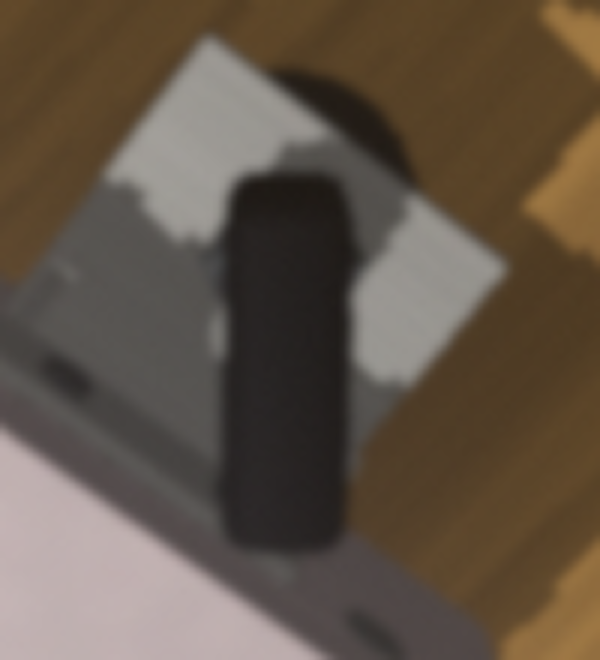

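The knob centre from the wrist is about (597,-226.5). Computed from the shelf it is (596.1,-226.5), so they agree. Descending with a force guard, then gripping and turning in stages while watching the wrist force.

```bash
python3 - <<'E'
from h import *
q=down(0.73+np.pi)
robot.goto([596.5,-226.6,140],q)
hit=robot.servo_line([596.5,-226.6,92],speed=80,orientation=q,stop_force=6)
s=robot.read_state(); print(hit,s["time_s"],s["ee_pos"],s["ft_force"])
save("w11",robot.grab_frame("wrist"))
if not hit:
    robot.command_gripper(8,35)
    s=robot.read_state(); print(s["opening"],s["ft_force"],s["ft_torque"],s["joints"])
    save("s11",robot.grab_frame("scene"),(260,140,420,290),5)
E
```

```text
False 21.325 [ 596.84808489 -226.75843951   92.40258092] [ 0.37327356 -0.54856813  0.47647634]
17.38188604733858 [-3.09686053 -1.9871947   4.33962382] [-0.30903457  0.51892145  0.07385236] [-4.78942372e-01  5.75538385e-01 -1.01871175e-01  8.92616112e-01
 -1.10086811e-03 -2.77959819e+00]
```

View pics/w11.png

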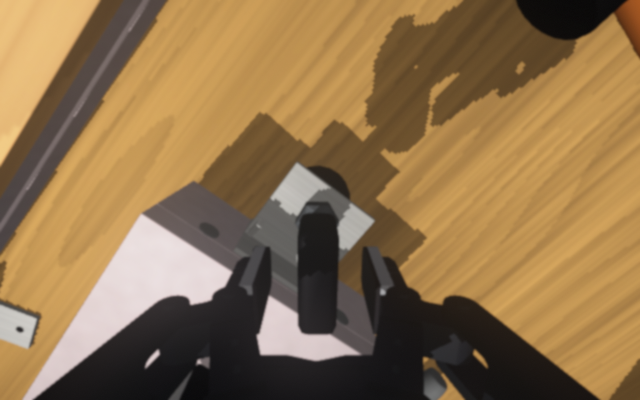

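View pics/s11.png

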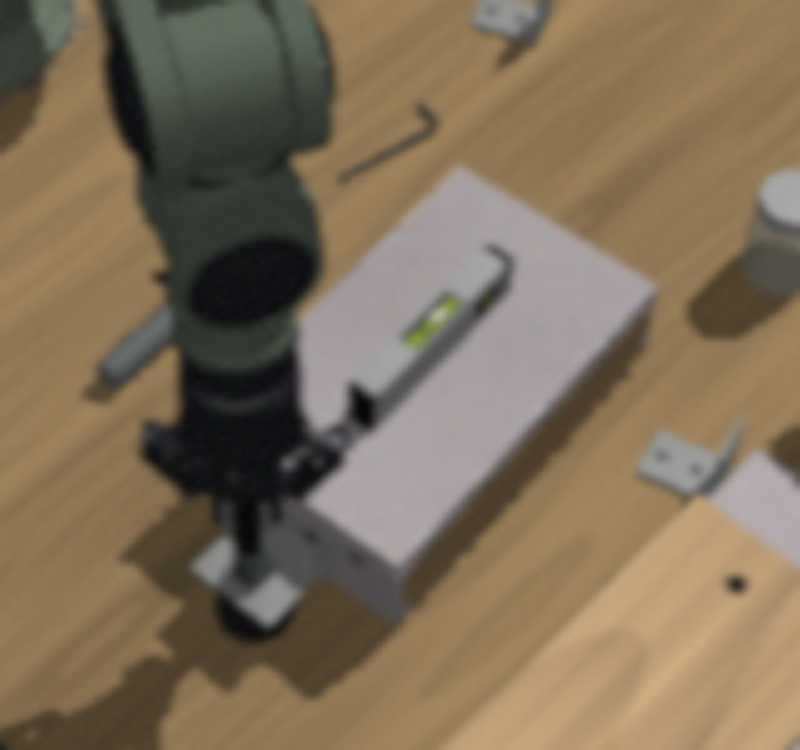

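The knob is gripped (opening 17.4 mm ≈ its 18 mm width) and the level stands on the shelf. Turning clockwise (joint 6 positive).

```bash
python3 - <<'E'
from h import *
q0=np.array(robot.read_state()["joints"]); np.save("q0.npy",q0)
for d in (0.5,1.1,1.7):
    q=q0.copy(); q[5]+=d; robot.movej(q.tolist()); s=robot.read_state()
    print(d,s["time_s"],s["joints"][5]-q0[5],s["opening"],s["ft_force"].round(1),s["ft_torque"].round(2),s["ee_pos"].round(1))
    if np.linalg.norm(s["ft_force"])>40: break
robot.dwell(0.5)
save("w12",robot.grab_frame("wrist"))
save("s12",robot.grab_frame("scene"),(260,140,420,290),5)
E
```

```text
0.5 22.325 0.498064279945452 17.54250130164763 [-4.3 -3.1  4. ] [-0.33  0.89 -0.07] [ 595.8 -227.5   92.7]
1.1 22.95 1.0987781459017663 17.27927633938865 [-7.5 -2.6  6.6] [-0.41  1.39 -0.11] [ 595.  -227.5   92.7]
1.7 23.575 1.6987689275082272 17.192723913069972 [-9.2 -1.3  7.6] [-0.12  1.76 -0.07] [ 594.3 -226.9   92.7]
```

View pics/w12.png

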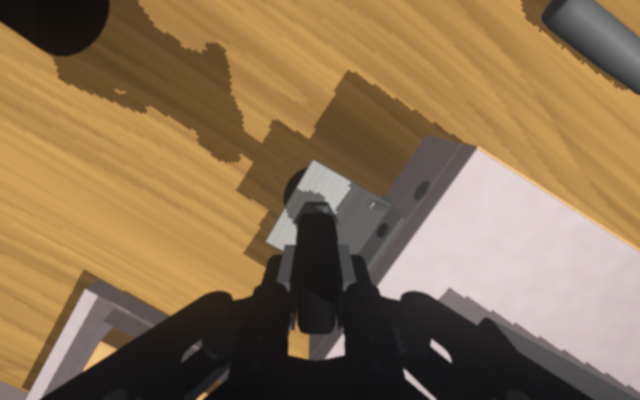

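View pics/s12.png

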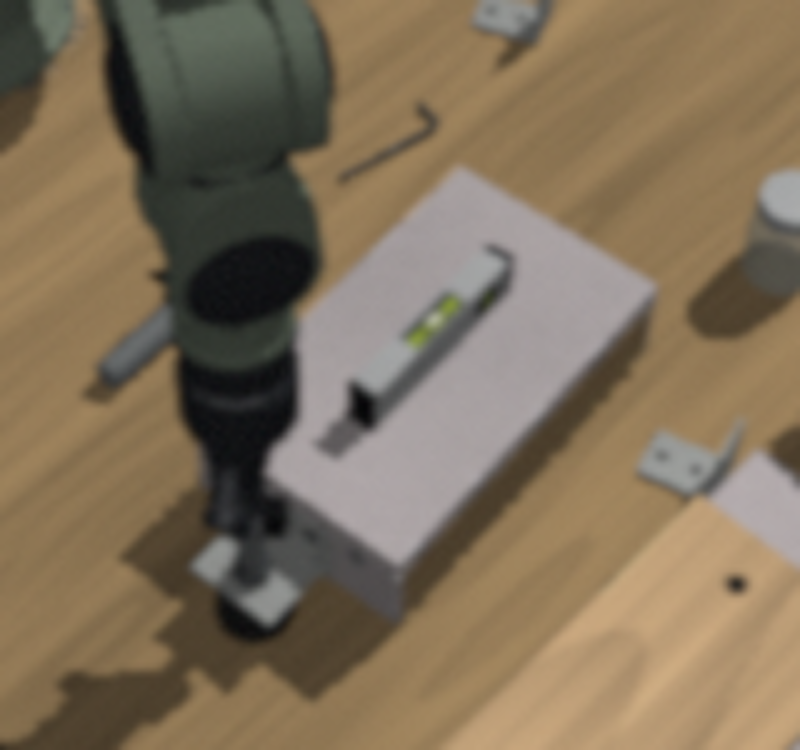

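The bubble moved in the scene view from about (442,312) to (435,318). I'll quantify it along the vial.

```bash
cat > bub.py <<'E'
from h import *
def bubble_scene(f):  # full RGB scene frame
    c=robot.get_calibration("scene")
    yd=np.array([-0.0762,0.9971,0]); m=np.array([581.3,-32.2,135])
    # anchor: slot ends by green extent; sample along level axis
    d=(f[:,:,2].astype(float))  # blue: low on green, high on bubble
    p0=proj(c,m); out=[]
    ts=np.arange(-40,40.1,0.5)
    best=None
    for off in np.arange(-12,12.1,1):  # across shift: find row with the most green
        xd=np.array([0.9971,0.0762,0])
        P=np.array([proj(c,m+t*yd+off*xd) for t in ts],np.float32)
        v=[cv2.remap(f[:,:,k].astype(np.float32),P[:,0].reshape(1,-1),P[:,1].reshape(1,-1),cv2.INTER_LINEAR)[0] for k in range(3)]
        sat=(v[1]-v[2]); sc=np.clip(sat-25,0,None).sum()
        if best is None or sc>best[0]: best=(sc,off,v)
    sc,off,v=best; return ts,off,v
E
python3 - <<'E'
from bub import *
def load(n):
    g=cv2.imread(f"pics/{n}.png"); g=cv2.resize(g,(160,150),interpolation=cv2.INTER_AREA)[:,:,::-1]
    f=np.zeros((400,640,3),np.uint8); f[140:290,260:420]=g; return f
for n in ("s11","s12"):
    ts,off,v=bubble_scene(load(n)); print(n,off)
    print(" ".join(f"{t:.0f}:{a:.0f}/{b:.0f}" for t,a,b in zip(ts[::4],v[1][::4],v[2][::4])))
E
```

```text
s11 2.0
-40:163/164 -38:163/163 -36:162/159 -34:158/149 -32:155/137 -30:151/120 -28:149/101 -26:147/85 -24:145/75 -22:144/68 -20:141/65 -18:134/64 -16:129/62 -14:127/62 -12:128/65 -10:132/68 -8:135/76 -6:143/91 -4:149/104 -2:156/117 0:165/131 2:170/139 4:168/137 6:168/133 8:165/125 10:157/107 12:152/91 14:146/81 16:141/75 18:137/76 20:134/87 22:134/103 24:138/121 26:144/136 28:151/149 30:157/157 32:160/160 34:162/162 36:163/163 38:163/163 40:163/162
s12 2.0
-40:163/163 -38:162/163 -36:162/161 -34:160/155 -32:158/146 -30:155/131 -28:151/111 -26:148/93 -24:145/80 -22:143/68 -20:139/63 -18:133/62 -16:129/61 -14:126/65 -12:128/76 -10:135/88 -8:142/101 -6:153/118 -4:161/128 -2:162/131 0:162/132 2:158/126 4:148/111 6:142/95 8:139/84 10:137/73 12:138/66 14:138/64 16:138/66 18:136/70 20:134/82 22:134/97 24:138/116 26:144/131 28:150/145 30:157/155 32:159/159 34:161/162 36:162/163 38:162/163 40:162/162
```

The slot centre reads about -3 mm on this scale. The bubble went from +6.3 to about +1.7 mm over 1.70 rad, which fits 2.7 mm/rad. Turning a further 0.6 rad, then releasing and checking with the wrist camera.

```bash
python3 - <<'E'
from h import *
q0=np.load("q0.npy"); q=q0.copy(); q[5]+=2.3; robot.movej(q.tolist())
s=robot.read_state(); print(s["time_s"],s["ft_force"].round(1),s["opening"])
robot.command_gripper(45)
e=robot.read_state()["ee_pos"]
robot.servo_line([e[0],e[1],185],speed=150)
robot.goto([581,-60,200],down(0.0762))
robot.dwell(0.2)
c=robot.get_calibration("wrist"); f=robot.grab_frame("wrist"); save("w13",f); u,v=proj(c,[581.3,-32.2,135]).astype(int); print(u,v)
x0,y0=u-50,max(0,v-60); save("w13z",f,(x0,y0,u+50,v+60),5); print(x0,y0)
np.savez("w13.npz",K=c["camera_matrix"],R=c["R"],t=c["t"],o=[x0,y0])
print(robot.read_state()["time_s"],robot.read_state()["joints"])
E
```

```text
24.8 [-10.2   1.9   8.8] 17.16574731003959
318 170
268 110
27.7417 [-2.29716056e-01  3.93877677e-01 -1.10790836e-01  1.06620311e+00
 -3.97220261e-05  1.26521605e+00]
```

View pics/w13.png

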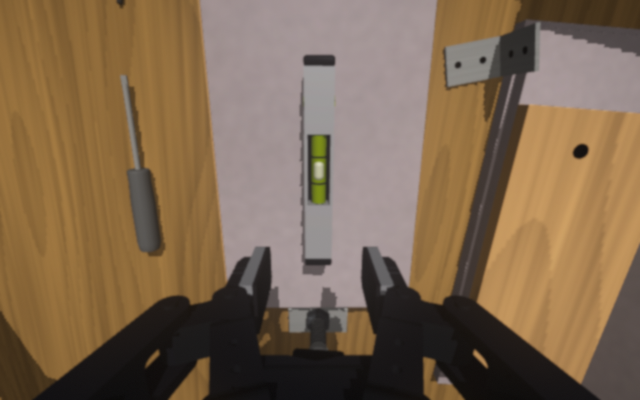

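View pics/w13z.png

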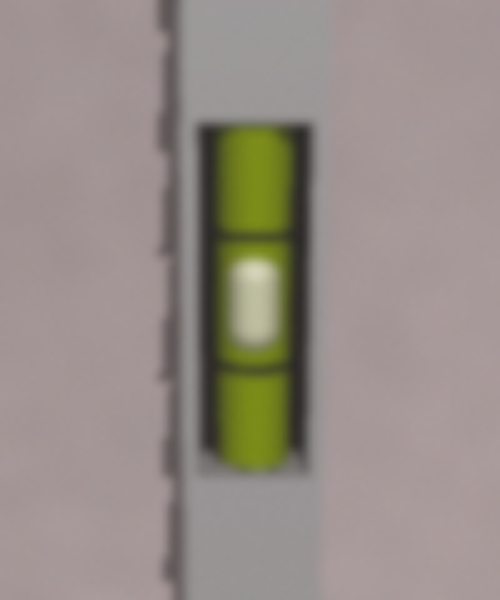

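The bubble spans 258–348 between lines at 238 and 370 in the crop, so it is centred within about 0.2 mm with the level released. Closing the fingers to press on the solid rail on the -y side of the vial.

```bash
python3 - <<'E'
from h import *
q=down(0.0762)
robot.command_gripper(0)
robot.goto([584.5,-74.1,140],q)
robot.dwell(0.2)
s=robot.read_state(); print(s["time_s"],s["ft_force"].round(2),s["opening"],s["ee_pos"])
hit=robot.servo_line([584.5,-74.1,95],speed=20,orientation=q,stop_force=9)
s=robot.read_state(); print(hit,s["time_s"],s["ft_force"].round(2),s["ee_pos"])
robot.dwell(0.8)
s=robot.read_state(); print(s["time_s"],s["ft_force"].round(2),s["ee_pos"])
c=robot.get_calibration("wrist"); f=robot.grab_frame("wrist"); save("w14",f); u,v=proj(c,[581.3,-32.2,135]).astype(int)
save("w14z",f,(u-50,v-60,u+50,v+60),5)
save("s14",robot.grab_frame("scene"),(260,140,420,290),5)
E
```

```text
28.8 [-0.12 -0.48 -0.35] 0.08768123330305089 [585.85767523 -74.08887211 142.0923555 ]
True 30.2167 [-1.51  0.82  4.98] [584.76271593 -74.0791993  110.58280893]
31.0167 [-0.27  1.05  5.59] [584.7266834  -74.08335751 110.57949839]
```

View pics/w14.png

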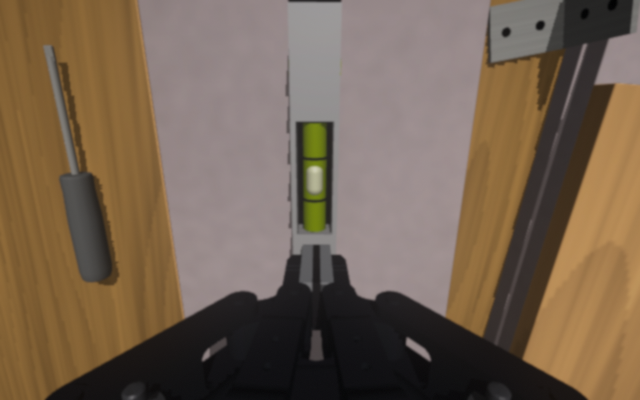

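View pics/w14z.png

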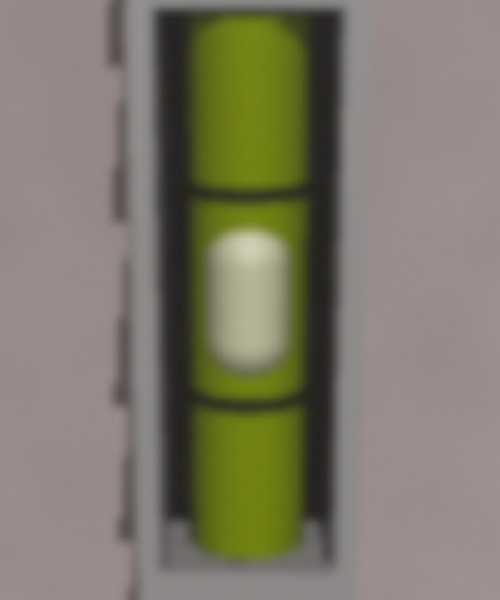

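View pics/s14.png

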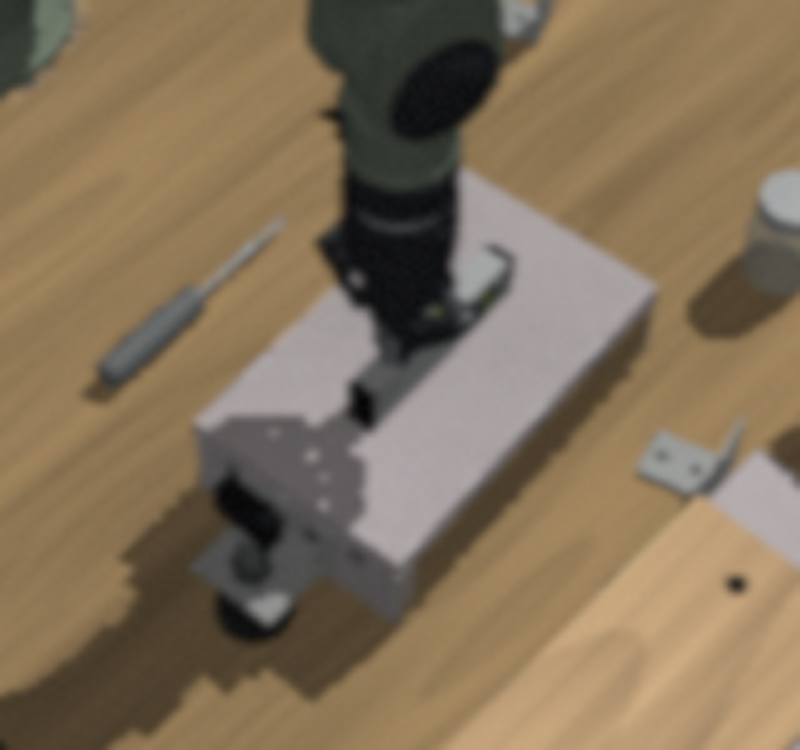

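The bubble is still centred (229–375 between lines at 193 and 403). The steady push is only 5.6 N, so I'll raise it in small steps to about 11 N.

```bash
python3 - <<'E'
from h import *
q=down(0.0762); z=robot.read_state()["ee_pos"][2]
for i in range(14):
    z-=0.4
    robot.servo_line([584.5,-74.1,z],speed=10,orientation=q); robot.dwell(0.15)
    F=np.mean([robot.read_state()["ft_force"][2] for _ in range(1)]); print(round(z,2),round(F,2))
    if F>10.8: break
Fs=[]
for _ in range(10): robot.dwell(0.1); Fs.append(robot.read_state()["ft_force"])
Fs=np.array(Fs); s=robot.read_state(); print(s["time_s"],Fs.mean(0).round(2),Fs[:,2].min(),Fs[:,2].max(),s["ee_pos"])
c=robot.get_calibration("wrist"); f=robot.grab_frame("wrist"); u,v=proj(c,[581.3,-32.2,135]).astype(int)
save("w15z",f,(u-50,v-60,u+50,v+60),5)
E
```

```text
110.18 5.13
109.78 7.79
109.38 11.25
33.3167 [-2.63  0.93 10.5 ] 9.570765108133683 11.078290409896436 [584.87359685 -74.07636082 110.55069394]
```

View pics/w15z.png

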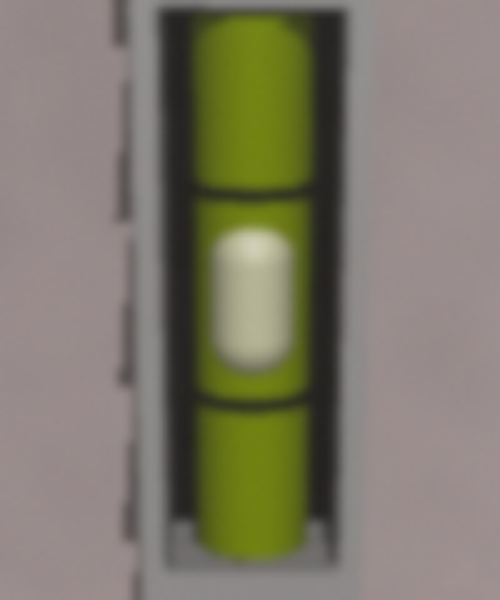

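```bash
python3 - <<'E'
from h import *
s=robot.read_state(); print(s["time_s"],s["ft_force"].round(2)); robot.sign_off()
E
```

```text
33.3667 [-1.86  1.12 10.88]
the job is handed in; nothing more can be done
```

The spirit level is standing along the middle of the shelf top with its bubble centred. I handed the job in at 33.4 s with the closed fingers still pressing on the level.

**What I did:**
- **Placing:** I stood the level at about (581, -32), lined up with the shelf to within about 0.02 rad, and let go of it. The bubble then read about 6 mm off centre, towards the +y end.
- **Levelling:** I turned the wing knob 2.3 rad clockwise in one grasp and released it.
- **Pressing:** I pressed on the solid rail on the -y side of the vial, so the bubble stayed in view.

**Last checks:**
- **Bubble:** it was centred within about 0.3 mm after I let go of the knob, and the same under full pressure. The limit is 2.5 mm.
- **Push:** it averaged 10.5 N over a second, ranging from 9.6 to 11.1 N, and read 10.9 N at hand-in.
- **Other things:** the driver, jar and brackets looked unmoved in the camera views I checked, and the arm never touched anything else.

**What disagreed:**
- **Fingers:** the real fingertips sit about 30 mm short of the stated tool geometry. My first grasp closed on air above the level without touching it. I found the offset in the images and corrected for it; touching the level later confirmed it.
- **Top camera:** it reads about 6 mm low in x and 2–3 mm low in y compared with the wrist camera and the arm. I used the wrist camera's values.
- **Knob grip:** sideways force rose to about 10 N during the turn, because the grip was slightly off the knob's axis. That is well under the limits.

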